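Flag the worn spring mount

TASK

Three identical-looking spring-mount testers stand on the bench. With the fingertips, press each tester's round black pad down well past half of its travel and let it come up again, to find which one is softest; only then push the white tag of the softest one fully down, leaving the other two tags up. Nothing is to be picked up: do not lift, tip or shift the testers, and leave the bottles and other small things among them where they are.

Things in the scene. Friction and masses are not known exactly. Their poses are not given: they have to be found in the camera images.
- tester_a: one of three identical-looking spring-mount testers (about 1.5 kg, loose on the bench; places change): aluminium base 120 x 76 mm, 12 mm thick; origin under its centre, z up. Its +x points from the white tag (at x -40 mm) to the round spring pad (x +32 mm). At x 32, y +32 and -32 mm stand pointer posts 48 mm high (travel, load). Stiffness shows only on pressing
- pad_a_top (a point): centre of the top of the round black pad of tester_a (40 mm across, top 62 mm above the bench); moves with it. The pad goes straight down 10 mm against its spring and springs back. Force = rate x (depth + 3 mm preload); the rates differ by 1.5 times or more from one tester to the next; full travel takes about 5 N on the softest, 20 N on the stiffest
- peak_a (a joint): travel pointer of tester_a: small black sleeve on the post at +y, pushed down by the pad's side arm; stays at the deepest pad travel so far, m (0 fresh, 0.010 full); adds about 0.4 N to a first press
- load_a (a joint): load pointer of tester_a: small black sleeve on the post at -y; stays at the greatest spring force so far, 0.001 m for every 1.5 N above the preload (0 fresh); at the same pad travel a softer mount shows less
- tag_a_top (a point): centre of the top of the white thumb tag of tester_a: 26 x 34 mm, 5 mm thick, top 50 mm above the bench when up, over a grey guide block; moves with the tag
- tag_a (a joint): how far the tag of tester_a is pushed down, m (0 up, 0.012 fully down); steady friction of about 3 N, no spring: it stays where it is left
- tester_b: one of three identical-looking spring-mount testers (about 1.5 kg, loose on the bench; places change): aluminium base 120 x 76 mm, 12 mm thick; origin under its centre, z up. Its +x points from the white tag (at x -40 mm) to the round spring pad (x +32 mm). At x 32, y +32 and -32 mm stand pointer posts 48 mm high (travel, load). Stiffness shows only on pressing
- pad_b_top (a point): centre of the top of the round black pad of tester_b (40 mm across, top 62 mm above the bench); moves with it. The pad goes straight down 10 mm against its spring and springs back. Force = rate x (depth + 3 mm preload); the rates differ by 1.5 times or more from one tester to the next; full travel takes about 5 N on the softest, 20 N on the stiffest
- peak_b (a joint): travel pointer of tester_b: small black sleeve on the post at +y, pushed down by the pad's side arm; stays at the deepest pad travel so far, m (0 fresh, 0.010 full); adds about 0.4 N to a first press
- load_b (a joint): load pointer of tester_b: small black sleeve on the post at -y; stays at the greatest spring force so far, 0.001 m for every 1.5 N above the preload (0 fresh); at the same pad travel a softer mount shows less
- tag_b_top (a point): centre of the top of the white thumb tag of tester_b: 26 x 34 mm, 5 mm thick, top 50 mm above the bench when up, over a grey guide block; moves with the tag
- tag_b (a joint): how far the tag of tester_b is pushed down, m (0 up, 0.012 fully down); steady friction of about 3 N, no spring: it stays where it is left
- tester_c: one of three identical-looking spring-mount testers (about 1.5 kg, loose on the bench; places change): aluminium base 120 x 76 mm, 12 mm thick; origin under its centre, z up. Its +x points from the white tag (at x -40 mm) to the round spring pad (x +32 mm). At x 32, y +32 and -32 mm stand pointer posts 48 mm high (travel, load). Stiffness shows only on pressing
- pad_c_top (a point): centre of the top of the round black pad of tester_c (40 mm across, top 62 mm above the bench); moves with it. The pad goes straight down 10 mm against its spring and springs back. Force = rate x (depth + 3 mm preload); the rates differ by 1.5 times or more from one tester to the next; full travel takes about 5 N on the softest, 20 N on the stiffest
- peak_c (a joint): travel pointer of tester_c: small black sleeve on the post at +y, pushed down by the pad's side arm; stays at the deepest pad travel so far, m (0 fresh, 0.010 full); adds about 0.4 N to a first press
- load_c (a joint): load pointer of tester_c: small black sleeve on the post at -y; stays at the greatest spring force so far, 0.001 m for every 1.5 N above the preload (0 fresh); at the same pad travel a softer mount shows less
- tag_c_top (a point): centre of the top of the white thumb tag of tester_c: 26 x 34 mm, 5 mm thick, top 50 mm above the bench when up, over a grey guide block; moves with the tag
- tag_c (a joint): how far the tag of tester_c is pushed down, m (0 up, 0.012 fully down); steady friction of about 3 N, no spring: it stays where it is left
- sample_a: bystander: small clear screw-cap sample bottle, 46 mm wide, 105 mm tall; origin at the centre of its underside
- vial_1: bystander: capped glass vial, 20 mm wide, 62 mm tall; origin at the centre of its underside
- electrode_1: bystander: brass dome electrode, 25 mm wide, 26 mm tall; origin at the centre of its underside
- beaker_100: bystander: glass beaker, 52 mm wide, 70 mm tall; origin at the centre of its underside
- gap_gauge: bystander: small steel gauge bar with a knob, 52 mm long, 18 mm tall; origin at the centre of its underside
- sample_b: bystander: small clear screw-cap sample bottle, 46 mm wide, 105 mm tall; origin at the centre of its underside
Not all that is in view belongs to the job. What is shaped like the tester_a but yellow is not meant.

How it is judged:
By the outcome, as a careful person would: the job done as asked, in the order asked, and still so for the second after the job is handed in, with the robot touching nothing.
It also fails if it takes over 51 s, if anything falls off the work surface, if the arm or the gripper's body presses on something with over 40 N, if the wrist force passes 120 N, or if a joint passes its speed limit or range.

ROBOT

A 6-joint arm with a two-finger parallel gripper is mounted at the origin on a cart in front of the work surface, level with it; the furniture and walls round the work are solid. World frame = base frame: x ahead of the robot, y to its left, z up, the work surface at z = 0. Lengths are in m, angles in rad, forces in N, time in s.
With the tool pointing down it reaches from about 0.4 to 0.925 m from the base axis. Payload 3.4 kg.
Tool frame: the origin (TCP) lies midway between the tips of the shut fingers; the grasp point (between the pads) lies 19 mm behind it; z points along the fingers, y is the line along which they close (so a half turn about z gives the same grasp; the last joint's range is limited). The gripper opens to 85 mm and grips with 20 to 120 N. Pads are 22 mm wide; open, the fingers measure 114 mm over their backs; the gripper's body (76 mm by 85 mm) begins 54 mm behind the grasp point. The pads swing forward as they close: fully open they stand 13 mm farther back than shut.
Start: joints at [-1.286, 0.307, 1.506, -0, 1.328, -0.073], TCP at [0.201, -0.539, 0.231] pointing down, gripper open.
Joint ranges: [-3.12, 3.12], [-1.05, 2.28], [0.14, 2.33], [-1.42, 4.57], [0.1, 2.73], [-2.68, 2.68]. Speed limits (rad/s): [2.57, 2.57, 3.14, 3.14, 3.14, 3.14].

INTERFACE

Orientations are given as a 3x3 rotation matrix whose columns are the frame's x, y, z axes.
In Python, from bench import manip, effector, optics, sign_off, sensors gives the robot as it stands. The module is installed in compiled form; this text tells all that it offers. Calls block until the motion is done:
- manip.reach(position, orientation): joint-space move of the TCP to a pose.
- manip.servo_line(position, rotation=None, rate=0.15, force_limit=None): straight line of the TCP; rotation=None keeps the orientation; rate is the mean speed in m/s. With force_limit (N) it stops when the force on the tool has changed by that much, and returns True; else False.
- manip.goto_joints(angles): joint-space move.
- effector.command_gripper(opening, force=None): finger opening in m; force is the grip in N (None keeps the last); returns when the fingers have stopped.
- manip.pause(seconds).
- manip.ik(position, orientation): joint angles nearest the present ones, or None.
- optics.capture(name): name is "side" or "top" or "wrist"; returns a dict with "image" (420x560x3 uint8, red, green, blue), "mtx" (3x3 intrinsics, pixels), "xyz" and "orientation" of the camera in the world. Camera axes: x right, y up, looking along -z (the intrinsics and any distortion apply to the point x, -y, -z); pixel columns grow to the right and rows downward; lengths in m; the calibration is good to about 2 mm. A picture is of the moment at which its call begins. There is no depth.
A pose or a line that the arm cannot do raises manip.Unreachable and nothing moves.
- sign_off(): hands the job in; it is judged then, once.
Readings, each from a call of its own:
- sensors.get_t(): time.
- sensors.get_joints(): joint angles.
- sensors.get_qvel(): joint speeds.
- sensors.get_joint_efforts(): joint torques, N m.
- sensors.get_position(): TCP position.
- sensors.get_ee_rot(): TCP orientation.
- sensors.get_ft_force(): force on the tool from outside, world axes, zero at the start.
- sensors.get_torque(): the same for the moment, N m.
- sensors.get_width(): finger opening in m.
- sensors.get_grip_force(): force on a finger pad.
Only numpy, scipy, OpenCV 4.12 (cv2) and the standard library are available. Lean on these libraries where they do the work, as an engineer would, in place of code of your own. Each camera call takes 0.05 s, during which the arm holds its last target. There are 200 camera calls.

## Working session

There is one attempt and no reset: what is moved stays moved. The work goes in short steps, each a Python script; the robot and the scene stay as the last script left them, time stands still between calls to the robot, and variables do not carry over. Pictures are saved under pics/ and viewed, at most 10 in all, crops included, and the job is handed in when it is done.

```bash
mkdir -p pics; python3 - <<'E'
from bench import optics,sensors
import cv2,pickle
for n in("top","side"):
    c=optics.capture(n); pickle.dump(c,open(n+".pkl","wb"))
    cv2.imwrite(f"pics/{n}0.png",cv2.resize(c["image"][:,:,::-1],(800,600),interpolation=cv2.INTER_CUBIC))
    print({k:v for k,v in c.items() if k!="image"})
print(sensors.get_t())
E
```

```text
{'mtx': array([[428.13723264,   0.        , 284.27327484],
       [  0.        , 428.13723264, 203.48326303],
       [  0.        ,   0.        ,   1.        ]]), 'xyz': array([0.18241649, 0.08744435, 1.68516162]), 'orientation': array([[-0.01946424,  0.98541268, -0.16906506],
       [-0.99964983, -0.02221279, -0.0143811 ],
       [-0.01792673,  0.16872594,  0.98549997]])}
{'mtx': array([[395.39561363,   0.        , 277.49985609],
       [  0.        , 395.39561363, 211.68807149],
       [  0.        ,   0.        ,   1.        ]]), 'xyz': array([ 0.02798228, -1.20020576,  1.07654022]), 'orientation': array([[ 0.95517182,  0.15782889, -0.25047323],
       [-0.29523278,  0.57070117, -0.76624916],
       [ 0.02200911,  0.80584751,  0.59171394]])}
0.1
```

View pics/top0.png

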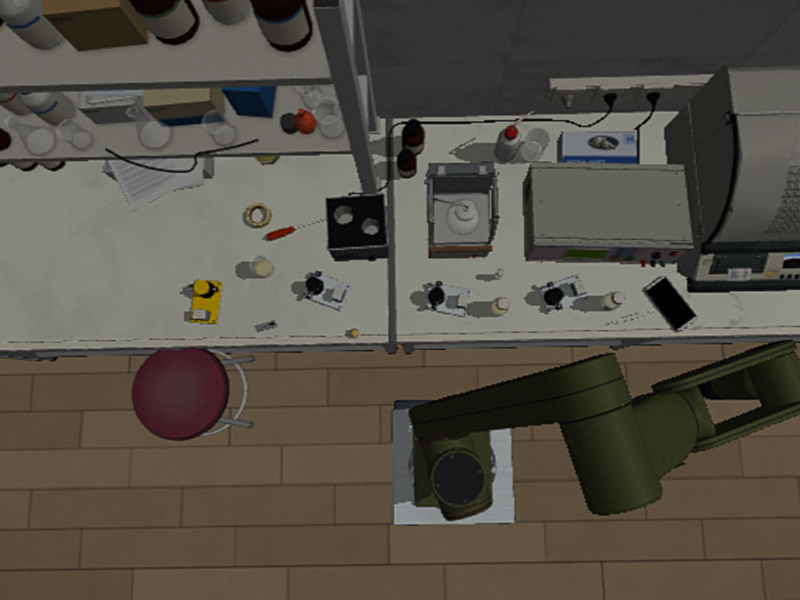

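View pics/side0.png

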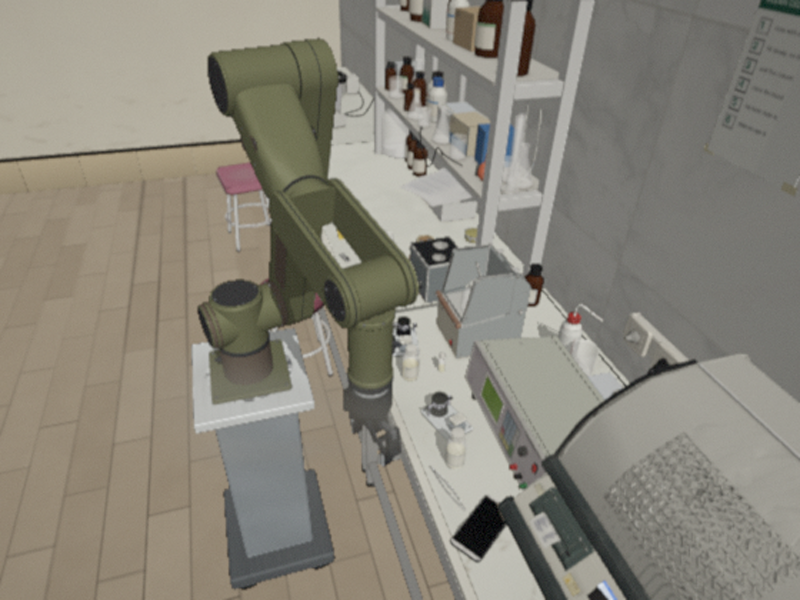

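The top view shows three grey testers at about (325,290), (447,297) and (563,292) in the 800 px frame, plus the yellow decoy at (205,300). Their pads are on the left and their tags on the right. Next I'll enlarge these areas.

```bash
cat > h.py <<'E'
import pickle,numpy as np,cv2
def ray(c,u,v,z):
    K=c["mtx"]; d=np.array([(u-K[0,2])/K[0,0],-(v-K[1,2])/K[1,1],-1.])
    d=c["orientation"]@d; return c["xyz"]+d*(z-c["xyz"][2])/d[2]
def proj(c,p):
    q=c["orientation"].T@(np.asarray(p)-c["xyz"]); K=c["mtx"]
    return np.array([K[0,2]+K[0,0]*q[0]/-q[2],K[1,2]-K[1,1]*q[1]/-q[2]])
E
python3 - <<'E'
from h import *
c=pickle.load(open("top.pkl","rb"));im=c["image"][:,:,::-1]
S=7;out=np.zeros((588,798,3),np.uint8)
for i,(x0,y0) in enumerate([(200,182),(287,187),(367,183),(330,182)]):
    t=cv2.resize(im[y0:y0+42,x0:x0+57],None,fx=S,fy=S,interpolation=cv2.INTER_CUBIC)
    for k in range(0,57,5):
        cv2.line(t,(k*S,0),(k*S,5 if k%10 else 12),(0,0,255),1)
        if k%10==0: cv2.putText(t,str(x0+k),(k*S,24),0,.35,(0,0,255),1)
    for k in range(0,42,5):
        cv2.line(t,(0,k*S),(5 if k%10 else 12,k*S),(0,0,255),1)
        if k%10==0: cv2.putText(t,str(y0+k),(14,k*S+4),0,.35,(0,0,255),1)
    out[(i//2)*294:(i//2)*294+294,(i%2)*399:(i%2)*399+399]=t
cv2.imwrite("pics/crop1.png",out)
E
```

```text
(no output)
```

View pics/crop1.png

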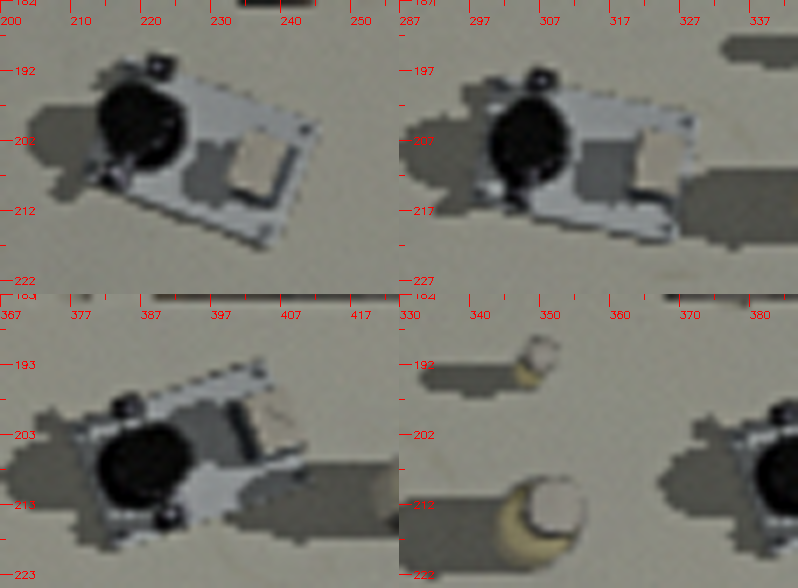

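The crop shows the three testers clearly. Pad centres are at about (220,200), (305.5,207) and (387.5,207.5), and tags at (237,205), (324,210) and (406,202). I'll convert these and check them against the known geometry.

```bash
python3 - <<'E'
from h import *
c=pickle.load(open("top.pkl","rb"))
T={}
D={'1':[(142,126),(261,163),(160,67),(110,178),200,182],'2':[(130,141),(259,163),(142,80),(114,196),287,187],'3':[(145,172),(272,132),(127,114),(170,223),367,183]}
for k,(a,b,p,q,x0,y0) in D.items():
    f=lambda m,z: ray(c,x0+(m[0]+.5)/7-.5,y0+(m[1]+.5)/7-.5,z)
    P,G,A,B=f(a,.062),f(b,.050),f(p,.048),f(q,.048)
    print(k,P.round(4),G.round(4),"d",np.linalg.norm((P-G)[:2]).round(4),"post",np.linalg.norm(A-B).round(4),"mid-pad",((A+B)/2-P)[:2].round(4),"yaw",np.degrees(np.arctan2(*(P-G)[1::-1])).round(1),np.degrees(np.arctan2(*(A-B)[1::-1])).round(1),"r",np.linalg.norm(P[:2]).round(3),np.linalg.norm(G[:2]).round(3))
for u,v,h in [(348.5+2,192,.062),(352,211.5,.105)]: print(ray(c,u,v,h))
from bench import sensors
print(sensors.get_ee_rot().round(3),sensors.get_ft_force(),sensors.get_width())
E
```

```text
1 [0.4818 0.3597 0.062 ] [0.4617 0.2954 0.05  ] d 0.0673 post 0.068 mid-pad [0.0047 0.0062] yaw 72.6 -23.9 r 0.601 0.548
2 [0.4465 0.0313 0.062 ] [ 0.4346 -0.0399  0.05  ] d 0.0721 post 0.0669 mid-pad [0.0041 0.0005] yaw 80.5 -15.0 r 0.448 0.436
3 [ 0.4378 -0.2825  0.062 ] [ 0.4604 -0.3563  0.05  ] d 0.0772 post 0.0645 mid-pad [ 0.0042 -0.0052] yaw 107.1 18.0 r 0.521 0.582
[ 0.50001152 -0.14494885  0.062     ]
[ 0.41754454 -0.14099391  0.105     ]
[[ 0.937  0.35  -0.001]
 [ 0.35  -0.937  0.002]
 [ 0.    -0.002 -1.   ]] [0.53434902 0.39540802 0.27893103] 0.08519348506062416
```

```bash
cat >> h.py <<'E'
from bench import manip,effector,optics,sensors
EST={'1':((.4818,.3597),(.4617,.2954)),'2':((.4465,.0313),(.4346,-.0399)),'3':((.4378,-.2825),(.4604,-.3563))}
def rot(pad,tag):
    d=np.subtract(pad,tag); d=d/np.linalg.norm(d); best=None
    for s in(1,-1):
        x=np.array([*(s*d),0]); z=np.array([0,0,-1.]); R=np.c_[x,np.cross(z,x),z]
        q=manip.ik(np.array([*pad,.15]),R)
        if q is not None:
            m=np.abs(np.subtract(q,sensors.get_joints())).max()
            if best is None or m<best[0]: best=(m,R)
    return best[1]
def snap(name,fn):
    c=optics.capture(name); pickle.dump(c,open(fn+".pkl","wb"))
    cv2.imwrite(f"pics/{fn}.png",cv2.resize(c["image"][:,:,::-1],(800,600),interpolation=cv2.INTER_CUBIC)); return c
E
python3 - <<'E'
from h import *
pad,tag=EST['3']; R=rot(pad,tag); print(R.round(2))
m=(np.array(pad)+tag)/2
manip.reach(np.array([*m,.23]),R); print(sensors.get_t(),sensors.get_joints().round(2))
effector.command_gripper(0.0); print(sensors.get_t(),sensors.get_width(),sensors.get_ft_force())
c=snap("wrist","w3"); print(c["xyz"],c["orientation"].round(2))
E
```

```text
[[-0.29  0.96  0.  ]
 [ 0.96  0.29  0.  ]
 [ 0.    0.   -1.  ]]
1.35 [-0.7   0.27  1.56 -0.    1.31 -0.99]
2.1167 0.0003619836954026281 [-0.14765969 -0.60066395  0.24339462]
[ 0.42856379 -0.25337321  0.37273706] [[ 0.96 -0.28 -0.08]
 [ 0.29  0.92  0.26]
 [ 0.   -0.28  0.96]]
```

View pics/w3.png

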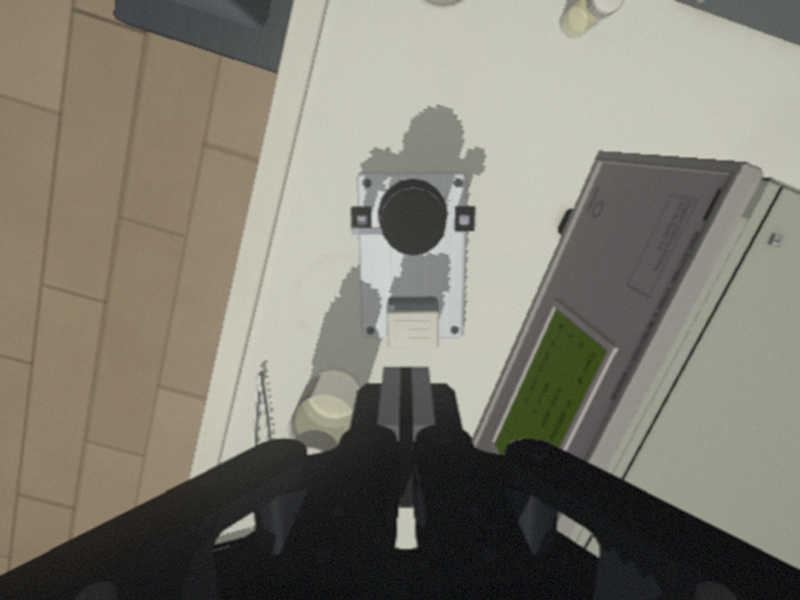

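The wrist view shows tester 3 cleanly: pad centre (414,217), tag top centre (413,329), posts (361,217) and (465,217). A bottle cap is at about (320,430). I'll locate it and press.

```bash
cat >> h.py <<'E'
def loc(fn,pad,tag):
    c=pickle.load(open(fn+".pkl","rb")); f=lambda p,z: ray(c,(p[0]+.5)*.7-.5,(p[1]+.5)*.7-.5,z)[:2]
    P,G=f(pad,.062),f(tag,.05); print("pad",P.round(4),"tag",G.round(4),"d",np.linalg.norm(P-G).round(4)); return P,G
def press(P,R,ztop,depth):
    manip.reach(np.array([*P,ztop+.02]),R); manip.pause(.15)
    f0=np.array(sensors.get_ft_force())
    hit=[manip.servo_line(np.array([*P,ztop+.004]),rate=.06)]
    for d in depth:
        hit.append(manip.servo_line(np.array([*P,ztop-d]),rate=.02,force_limit=30)); manip.pause(.2)
        print("d",d,"z",round(sensors.get_position()[2],4),"dF",(np.array(sensors.get_ft_force())-f0).round(2),hit[-1])
    manip.servo_line(np.array([*P,ztop+.02]),rate=.06)
    print("t",sensors.get_t())
E
python3 - <<'E'
from h import *
P,G=loc("w3",(414,217),(413,329)); print(loc("w3",(320,435),(320,435)))
if abs(np.linalg.norm(P-G)-.072)<.004 and np.linalg.norm(P-EST['3'][0])<.012:
    R=rot(P,G); press(P,R,.062,(.005,.0088))
    pad,tag=EST['2']; m=(np.array(pad)+tag)/2
    manip.servo_line(np.array([*P,.16]),rate=.2)
    snap("wrist","w3b"); R=rot(pad,tag); manip.reach(np.array([*m,.23]),R); snap("wrist","w2"); print(sensors.get_t())
E
```

```text
pad [ 0.4442 -0.2866] tag [ 0.466  -0.3581] d 0.0748
pad [ 0.427  -0.4449] tag [ 0.4269 -0.4523] d 0.0074
(array([ 0.42696852, -0.44485775]), array([ 0.42690691, -0.45225247]))
d 0.005 z 0.0581 dF [ 0.27  1.87 10.31] False
d 0.0088 z 0.0549 dF [-1.75  1.85 15.65] False
t 5.3667
7.125
```

View pics/w2.png

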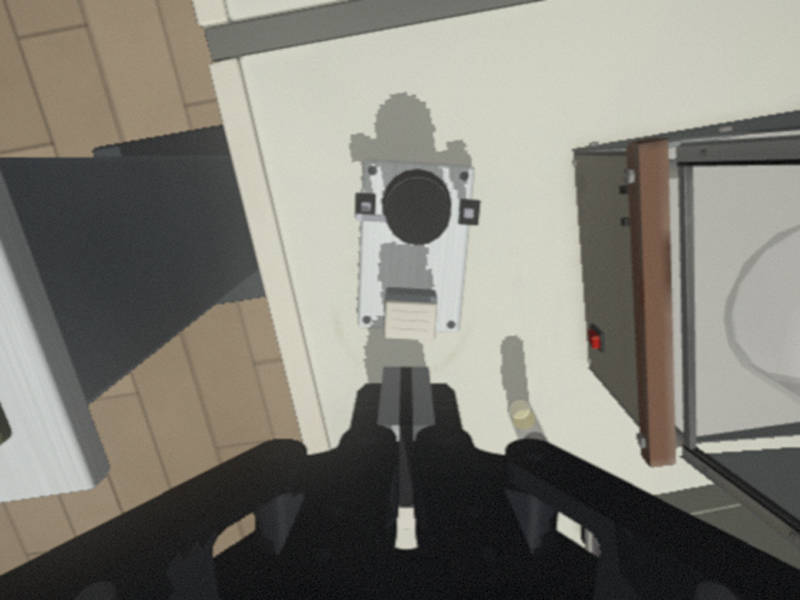

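Tester 3 gave about 15.6 N at 7.1 mm, so it is stiff (1.5 N/mm). In this view tester 2's pad is at (418,206) and its tag at (411,320).

```bash
python3 - <<'E'
from h import *
P,G=loc("w2",(418,206),(411,320))
if abs(np.linalg.norm(P-G)-.072)<.005 and np.linalg.norm(P-EST['2'][0])<.012:
    R=rot(P,G); press(P,R,.062,(.005,.009,.0098))
    pad,tag=EST['1']; m=(np.array(pad)+tag)/2
    manip.servo_line(np.array([*P,.16]),rate=.2)
    R=rot(pad,tag); manip.reach(np.array([*m,.23]),R); snap("wrist","w1"); print(sensors.get_t())
E
```

```text
pad [0.4543 0.0328] tag [ 0.4382 -0.0404] d 0.075
d 0.005 z 0.0571 dF [0.52 0.81 3.38] False
d 0.009 z 0.0531 dF [1.   0.17 3.28] False
d 0.0098 z 0.0523 dF [1.21 0.75 3.01] False
t 10.8
12.55
```

View pics/w1.png

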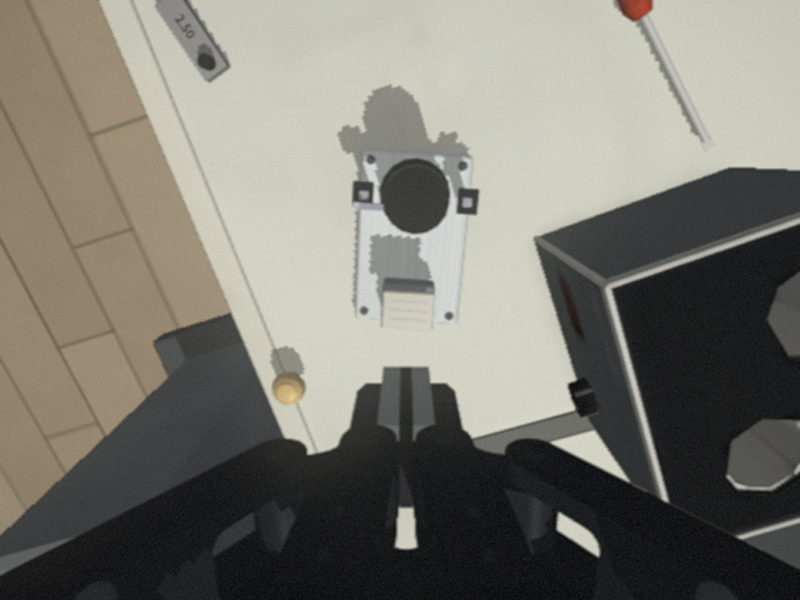

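Tester 2 gave about 3 N, so it is soft. Tester 1's pad is at (416,196) and its tag at (408,310); I'll press it next. After that I'll press tester 3 again, slightly deeper.

```bash
python3 - <<'E'
from h import *
P,G=loc("w1",(416,196),(408,310))
if abs(np.linalg.norm(P-G)-.072)<.005 and np.linalg.norm(P-EST['1'][0])<.014:
    R=rot(P,G); press(P,R,.062,(.005,.009,.0100))
    manip.servo_line(np.array([*P,.16]),rate=.2)
    m=(P+G)/2; manip.reach(np.array([*m,.23]),R); snap("wrist","w1b")
    P,G=map(np.array,[(.4543,.0328),(.4382,-.0404)]); m=(P+G)/2; R=rot(P,G)
    manip.reach(np.array([*m,.23]),R); snap("wrist","w2b"); print(sensors.get_t())
    a,b=[cv2.imread(f"pics/{n}.png")[80:380,250:550] for n in("w1b","w2b")]
    cv2.imwrite("pics/cmp.png",cv2.resize(np.hstack([a,b]),(800,400),interpolation=cv2.INTER_CUBIC))
E
```

```text
pad [0.4908 0.3672] tag [0.4644 0.2981] d 0.0739
d 0.005 z 0.0578 dF [-0.39 -1.47  5.64] False
d 0.009 z 0.0544 dF [-2.52 -1.61  9.29] False
d 0.01 z 0.0535 dF [-2.5  -1.32  9.91] False
t 16.2333
18.5667
```

View pics/cmp.png

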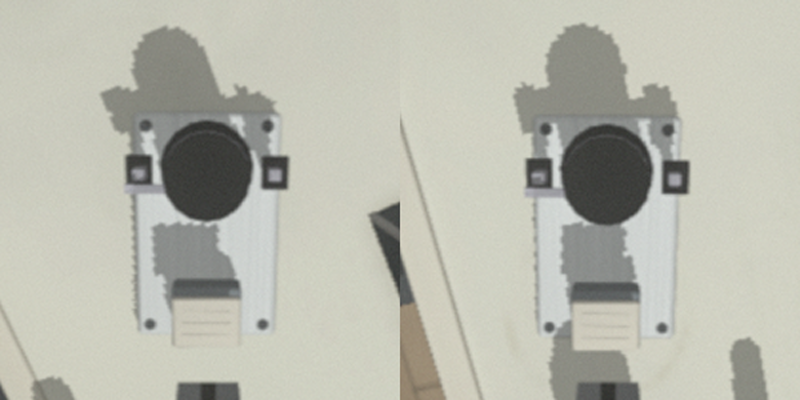

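The pointers and forces agree: T2 takes about 3 N, T1 about 10 N and T3 about 16 N, so T2 is softest. I'll re-press T3 a little deeper to be sure, then push T2's tag.

```bash
python3 - <<'E'
from h import *
P,G=map(np.array,[(.4442,-.2866),(.466,-.3581)]); R=rot(P,G)
press(P,R,.062,(.0108,)); manip.servo_line(np.array([*P,.16]),rate=.2)
P,G=map(np.array,[(.4543,.0328),(.4382,-.0404)]); R=rot(P,G)
manip.reach(np.array([*G,.14]),R)
manip.servo_line(np.array([*G,.055]),rate=.12); f0=np.array(sensors.get_ft_force())
hit=manip.servo_line(np.array([*G,.034]),rate=.03,force_limit=15)
print(hit,sensors.get_position().round(4),np.array(sensors.get_ft_force())-f0)
manip.servo_line(np.array([*G,.16]),rate=.15)
m=(P+G)/2; manip.reach(np.array([*m,.23]),R); snap("wrist","w2c"); snap("top","t2"); print(sensors.get_t())
a,b=[cv2.imread(f"pics/{n}.png")[80:380,250:550] for n in("w2b","w2c")]
t=cv2.imread("pics/t2.png")[250:350,280:680]
cv2.imwrite("pics/cmp2.png",np.vstack([cv2.resize(np.hstack([a,b]),(800,400)),cv2.resize(t,(800,200))]))
E
```

```text
d 0.0108 z 0.0533 dF [-2.34  2.89 17.77] False
t 22.1083
True [ 0.4391 -0.0406  0.0363] [-1.47057012  1.39444089 11.65326267]
26.6083
```

View pics/cmp2.png

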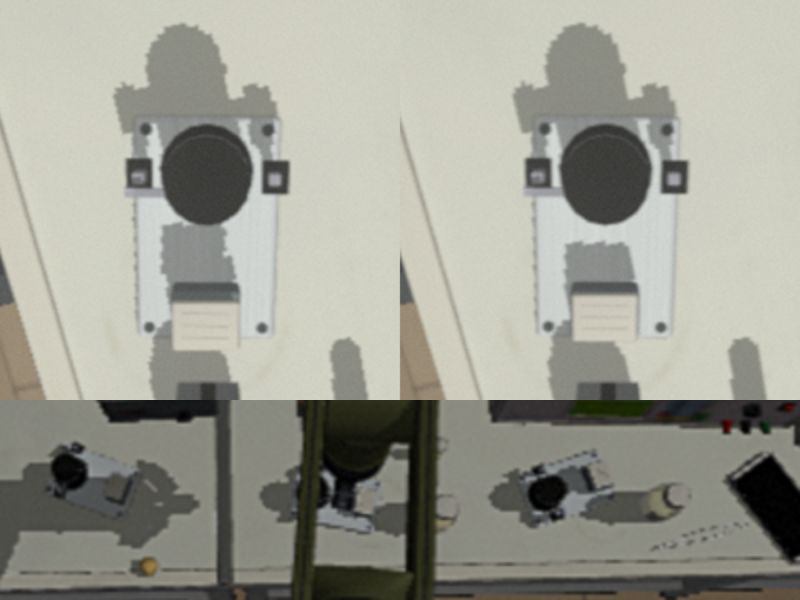

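In the after picture (right), tester 2's tag is visibly lower: its front edge moved from y≈350 to y≈340 and it hit the stop at 15 N. The tester and its neighbours have not moved, and the other two tags are still up.

```bash
python3 -c "
from bench import sign_off
print(sign_off())"
```

```text
the job is handed in; nothing more can be done
None
```

I pressed all three pads well past half travel; the middle tester is softest (about 3 N, against about 10 N and 18 N for the others). I then pushed its tag down to the stop, left the other two tags up, saw nothing shifted, and handed the job in at about 27 s.

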